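# Load the shuttle and hold the switch housing against the sprung stop

### The arm

A 6-joint arm with a two-finger parallel gripper is mounted at the origin on the work surface. World frame = base frame: x ahead of the robot, y to its left, z up, the work surface at z = 0. Lengths are in m, angles in rad, forces in N, time in s.
With the tool pointing down it reaches from about 0.35 to 0.975 m from the base axis. Payload 4.9 kg.
Tool frame: the origin (TCP) lies at the very end of the fingers, on their centre line; the grasp point (between the pads) lies 19 mm behind it; x points along the fingers, y is the direction in which the jaws open and shut, and the axes are right-handed (so a half turn about x gives the same grasp; the last joint's range is limited). The gripper opens to 85 mm and grips with 20 to 120 N. Pads are 22 mm wide; open, the fingers measure 114 mm over their backs; the gripper's body (76 mm by 85 mm) begins 54 mm behind the grasp point. The pads swing forward as they close: fully open they stand 13 mm farther back than shut.
Start: joints at [-1.312, 0.053, 1.613, -0, 1.476, -0.119], TCP at [0.231, -0.581, 0.231] pointing down, gripper open.
Joint ranges: [-3.01, 3.01], [-1.01, 2.22], [0.06, 2.58], [-1.02, 4.17], [0.09, 2.62], [-3.14, 3.14]. Speed limits (rad/s): [2.57, 2.57, 3.14, 3.14, 3.14, 3.14].

### API

Orientations are given as a rotation vector (axis times angle).
In Python, from station import ctrl, get_image, calibration, finish_job, search_frame, cut_out, mark_of gives the robot as it stands. The module is installed in compiled form; this text tells all that it offers.
- The arm moves only by the tool arm_command, never from a script. Its argument "plan" is a list that holds one entry, the list of rows, each a list of 7 numbers: the shift along the tool's x, y, z in m, then the turn, a rotation vector about the tool's x, y, z in degrees, then the finger opening in m, from 0 to 0.0854. A call has 1 to 20 rows; each row shifts and turns the pose as measured when the row begins, along the tool's axes as they then stand; what a row does not reach is not made up. A row lasts 1/12 s, in which the tool goes at most 41.7 mm and 7.16 degrees, less where a joint would pass 70% of its speed; a pose out of reach is approached as far as the arm can. A call with a gripper value outside its range is refused whole. The fingers move at their own pace and stop on an object; "squeeze" is the grip in N (left out, the last holds). Time passes only in rows, so rows that do not move let the fingers close. It gives the time, the measured TCP pose, the force and the opening at its end, in the units of the state.
- ctrl.get_obs(): the state, without advancing time (a new reading comes with each control period).
- get_image(name): name is "side" or "top"; returns the picture (384x512x3 uint8, red, green, blue); there is no depth.
- calibration(name): a dict with "fx", "fy", "cx", "cy" (pixels), "k1" (the pictures are not rectified: a ray, as slopes to the right and down, at radius r is drawn at 1 + k1 r^2 times it, then the intrinsics apply), "cam_to_world" (4x4, takes a point from camera to world coordinates). Camera axes: x right, y down, z forward; pixel columns grow to the right and rows downward; lengths in m; the calibration is good to about 2 mm. A picture is of the moment at which its call begins. calibration takes no time and is no camera call.
- finish_job(): hands the job in, once; it reports no verdict.
Trained networks look in the newest picture that a camera, given by its name, has taken for a name from the list of things; names that differ only in an ending like _2 or _b are one class to them, and where a whole thing is asked for, a point or a joint stands for the part that bears it (a point fixed in the world has none). Each returns a list of dicts, best first, with "conf" (0 to 1); they miss things now and then, are a little off and sometimes report something else, mostly with a low value. They report only what shows in the picture. A call takes as long as a camera call. They do not tell look-alikes from the thing itself.
- search_frame(camera, thing): "at" ([x, y, z] in m, in the coordinates of the camera as it stood for that picture, good to about 4 mm: the middle of the surface that is visible of it).
- cut_out(camera, thing): "mask" (384x512 bool, what is visible of it).
- mark_of(camera, thing): "at" ([x, y, z] in m, in the coordinates of the camera as it stood for that picture, good to about 4 mm: a listed point, or the origin of a listed thing).
The state is a dict: "t": time; "q": joint angles; "dq": joint speeds; "effort": joint torques, N m; "tool_pos": TCP position; "tool_rot": TCP orientation; "contact_force": force on the tool from outside, world axes, zero at the start; "wrist_torque": the same for the moment, N m; "opening": finger opening in m.
Only numpy, scipy, OpenCV 4.12 (cv2) and the standard library are available. Lean on these libraries where they do the work, as an engineer would, in place of code of your own. Each camera call takes 0.05 s, during which the arm holds its last target. There are 200 camera calls.

### The job

Pull the fixture's shuttle fully out by its knob until it has clicked, stand the black switch housing from the table squarely in the shuttle's nest, boss up, and let go of it. Then take the shuttle's knob again, push the shuttle home under the bridge so that the housing presses the sprung stop plate about halfway in (about 10 mm, a steady push of about 8 N, never bottoming it out), and finish while still holding the knob there, so that a colleague can drive the screw. Leave the flat cover, the screwdriver and the jar where they are.

Things in the scene. Friction and masses are not known exactly. Their poses are not given: they have to be found in the camera images.
- fixture: Fixed screwdriving fixture, blue base plate 205 x 130 x 12 mm. +x: slide direction home (to the stop); -x: out, towards the robot. Origin on the table, under the nest's centre with the shuttle fully in; base spans x -125 to +80, y +-65 mm. Rails (top 26 mm above table) flank the shuttle at y +-34 mm. The stop's blue housing stands at x +33 to +75, y +-30 mm, 70 mm high.
- bridge (a point): Centre of the top of the steel bridge with a guide bush that crosses over the slide: 40 mm along x, 124 mm along y, underside 80 mm and top 88 mm above the table, on posts at y +-56 mm. It spans x -30 to +10 mm in the fixture's frame. Axes parallel to the fixture's.
- shuttle: Aluminium shuttle with pocket, tongue and knob; slides along the fixture's x. Origin 12 mm above the table, under the nest point; axes as the fixture's. Its x in the fixture's frame: 0 fully in, -90 mm fully out (ends of travel); starts -20 to -50. Friction 2 N; a detent clicks at -78 (some 5 N more), then keeps it out. The seated housing meets the stop plate at -20; plate halfway in at -10.
- knob (a point): Foot of the upright round black knob on the shuttle's tongue, fixed to the shuttle, 24 mm above the table. Stem 14 mm thick up to 12 mm above this point, head 26 mm diameter from 16 to 38 mm above it. It stands 80 mm from the nest point towards the fixture's -x; axes parallel to the fixture's. Grip the head from above.
- nest (a point): Point on the shuttle's deck, 24 mm above the table: centre of the housing's underside when seated against the knob-side wall (inner face at x -25 mm). Axes as the fixture's; moves with the shuttle. Pocket 46 mm wide (y), walls 12 mm high, open towards +x, deck ends at x +17 mm. Set the housing down 2 to 5 mm to +x to clear the wall; the stop's push seats it.
- housing: Black moulded switch housing, a block 50 mm long (its x), 40 mm wide (its y), 45 mm high, with a round 18 mm screw boss 6 mm high on top; standing upright on the table. Origin at the centre of its underside. Its long side goes along the slide, either way round. 0.1 to 0.21 kg.
- stop_plate: Upright steel plate of the sprung stop, 8 mm thick, 44 mm wide, 36 mm high. Origin at the centre of its front face (towards the nest), 46 mm above the table; axes parallel to the fixture's. At rest its origin is at x +5 mm in the fixture's frame; it gives 20 mm towards +x until its back meets the stop's blue housing (bottomed out). Spring: 2 N to start, then 0.6 N per mm: 8 N at 10 mm.
- cover: Bystander: flat black cover 60 x 50 mm, 18 mm high, with a raised middle; origin at the centre of its underside. Leave alone.
- screwdriver: Bystander: screwdriver lying on the table. Leave alone.
- jar: Bystander: closed jar, 50 mm diameter, 70 mm high; origin at the centre of its underside. Leave alone.
Things that resemble listed ones, but are neither listed nor needed, are in the scene too. Several things have the shape of the housing; the one meant has the colours described above.

How it is judged:
On the way, in this order (a step that is already met when the one before it is completed fails the run):
1. the shuttle is pulled out past its detent while the nest is empty (x of shuttle in the frame of fixture below -0.082 m and horizontal distance between housing and nest above 0.06 m), for 0.1 s.
2. the housing stands in the nest of the pulled-out shuttle and is let go (x of shuttle in the frame of fixture below -0.075 m and contact force between the fingers and housing below 0.1 N and x of housing in the frame of nest between -0.004 and 0.012 m and y of housing in the frame of nest between -0.005 and 0.005 m and z of housing in the frame of nest below 0.003 m and angle between housing's own z axis and vertical below 0.06 rad and linear speed of housing below 0.01 m/s), for 0.2 s.
At the end, for the whole second after the job is handed in: Through the last second the fingers hold the shuttle's knob (at least 2 N on it, not touching the housing) and the housing, upright and seated in the nest within 5 mm and 0.15 rad, at rest, presses the stop plate with 5 to 11 N, the plate being about 5 to 15 mm in (contact force between housing and stop_plate between 5 and 11 N and x of stop_plate in the frame of fixture between 0.0095 and 0.0205 m and contact force between the fingers and shuttle above 2 N and contact force between the fingers and housing below 0.1 N and x of housing in the frame of nest between -0.005 and 0.005 m and y of housing in the frame of nest between -0.005 and 0.005 m and z of housing in the frame of nest below 0.003 m and angle between housing's own z axis and vertical below 0.06 rad and angle between the x axis of housing and the x axis of fixture, either way round below 0.15 rad and linear speed of housing below 0.01 m/s); the arm keeps its last pose, push and grip.
It fails at once if the sprung stop is bottomed out (x of stop_plate in the frame of fixture above 0.0243 m).
It fails at once if the cover is disturbed (distance of cover from where it was at the start of the episode above 0.03 m).
It fails at once if the screwdriver is disturbed (distance of screwdriver from where it was at the start of the episode above 0.03 m).
It fails at once if the jar is disturbed (distance of jar from where it was at the start of the episode above 0.03 m).
It also fails if it takes over 64 s, if anything falls off the work surface, if the arm or the gripper's body presses on something with over 40 N, if the wrist force passes 120 N, or if a joint passes its speed limit or range.

## Working session

There is one attempt and no reset: what is moved stays moved. The work goes in short steps, Python scripts to look and compute and a tool call to move; the robot and the scene stay as the last step left them, time stands still between calls to the robot, and variables do not carry over. Pictures are saved under pics/ and viewed, about 8 in all and at most 12, crops included, and the job is handed in when it is done.

Besides the shell and the picture viewer there is one more tool, called by a JSON object that holds its "api" and its "payload". arm_command: Moves the arm, as the interface text tells. Its arguments: {"type":"object","properties":{"plan":{"type":"array","items":{"type":"array","items":{"type":"array","items":{"type":"number"}}}},"squeeze":{"type":"number"}},"required":["plan"]}

```bash
mkdir -p pics
cat > h.py <<'E'
import numpy as np, cv2
from scipy.spatial.transform import Rotation as R
from station import *
def w(cam,p):
    T=np.array(calibration(cam)["cam_to_world"]); return (T@np.r_[p,1])[:3]
def ray(cam,u,v,z):
    c=calibration(cam); K=np.array([[c["fx"],0,c["cx"]],[0,c["fy"],c["cy"]],[0,0,1.]])
    p=cv2.undistortPoints(np.array([[[u,v]]],float),K,np.array([c["k1"],0,0,0.]),None,None,)[0,0]
    # forward model 1+k1 r^2 is OpenCV's
    T=np.array(c["cam_to_world"]); d=T[:3,:3]@np.r_[p,1]; o=T[:3,3]
    return o+d*(z-o[2])/d[2]
def pix(cam,P):
    c=calibration(cam); T=np.linalg.inv(np.array(c["cam_to_world"])); q=T[:3,:3]@np.array(P)+T[:3,3]
    s=q[:2]/q[2]; s=s*(1+c["k1"]*(s@s)); return np.array([c["fx"]*s[0]+c["cx"],c["fy"]*s[1]+c["cy"]])
def save(im,n): cv2.imwrite("pics/"+n+".png",im[:,:,::-1])
E
python3 - <<'E'
from h import *
np.set_printoptions(precision=4,suppress=True)
for c in("top","side"):
    save(get_image(c),c+"0"); print(c,calibration(c))
    for t in("fixture","bridge","knob","nest","housing","stop_plate","cover","jar","screwdriver"):
        for d in mark_of(c,t)[:5]: print(t,round(d["conf"],2),w(c,d["at"]),pix(c,w(c,d["at"])).round())
o=ctrl.get_obs();print(o)
E
```

```text
top {'fx': 446.3692618104072, 'fy': 446.3692618104072, 'cx': 258.31831300870084, 'cy': 193.72009487585146, 'k1': 0.01768648195285509, 'cam_to_world': array([[-0.0043, -0.9815,  0.1914,  0.306 ],
       [-1.    ,  0.0037, -0.0036, -0.0255],
       [ 0.0028, -0.1914, -0.9815,  1.4341],
       [ 0.    ,  0.    ,  0.    ,  1.    ]])}
fixture 0.56 [ 0.6195  0.0919 -0.0038] [221. 184.]
bridge 0.96 [0.6067 0.0918 0.0841] [219. 182.]
knob 0.97 [0.5079 0.0956 0.0229] [219. 216.]
knob 0.72 [ 0.6185  0.0941 -0.0043] [220. 184.]
nest 0.59 [0.5885 0.0922 0.0188] [220. 192.]
housing 0.84 [ 0.5745 -0.3592 -0.0014] [359. 197.]
housing 0.68 [ 0.6138 -0.2633 -0.0021] [329. 185.]
housing 0.67 [ 0.5363 -0.4676 -0.0021] [393. 208.]
housing 0.58 [ 0.4823 -0.3655 -0.001 ] [362. 225.]
housing 0.48 [ 0.6454 -0.4302 -0.0007] [379. 176.]
stop_plate 0.42 [0.6237 0.0947 0.0427] [219. 180.]
stop_plate 0.37 [0.5045 0.0925 0.0274] [220. 217.]
cover 0.56 [ 0.4894 -0.1652  0.0022] [300. 223.]
jar 0.65 [ 0.6848 -0.1623 -0.0001] [298. 164.]
jar 0.58 [0.6236 0.0983 0.0438] [218. 180.]
screwdriver 0.64 [ 0.447   0.3822 -
[... 796 characters left out ...]
g 0.5 [ 0.6445 -0.4346  0.0002] [286. 121.]
housing 0.47 [ 0.484  -0.3623  0.001 ] [315. 147.]
cover 0.8 [ 0.4919 -0.1585  0.0012] [287. 182.]
jar 0.7 [ 0.6846 -0.1596 -0.0001] [240. 162.]
screwdriver 0.81 [0.4533 0.3815 0.0023] [207. 312.]
{'t': 1.0, 'q': array([-1.312 ,  0.0527,  1.6129, -0.    ,  1.476 , -0.119 ]), 'dq': array([ 0.0013, -0.0011, -0.0007,  0.0006,  0.0007, -0.0004]), 'effort': array([ -0.0017, -39.3703, -37.0474,  -0.0001,   0.0006,  -0.    ]), 'tool_pos': array([ 0.2305, -0.5809,  0.2313]), 'tool_rot': array([ 2.0148,  0.3851, -2.0148]), 'contact_force': array([-0.7612,  0.4032,  0.5191]), 'wrist_torque': array([ 0.0143,  0.0415, -0.0201]), 'opening': 0.08523756456840102}
```

```bash
python3 -c "
import cv2,numpy as np
a=cv2.imread('pics/top0.png');b=cv2.imread('pics/side0.png')
cv2.imwrite('pics/both.png',cv2.resize(np.vstack([a,b]),(400*1,600)))"
```

```text
(no output)
```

View pics/top0.png

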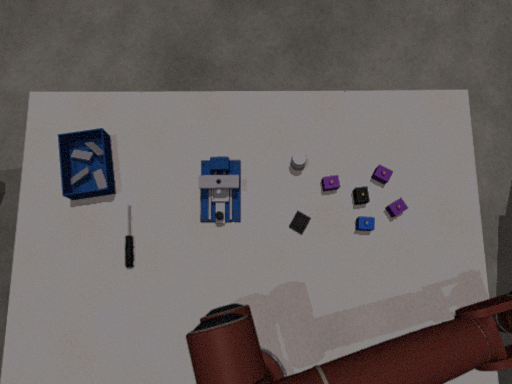

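View pics/side0.png

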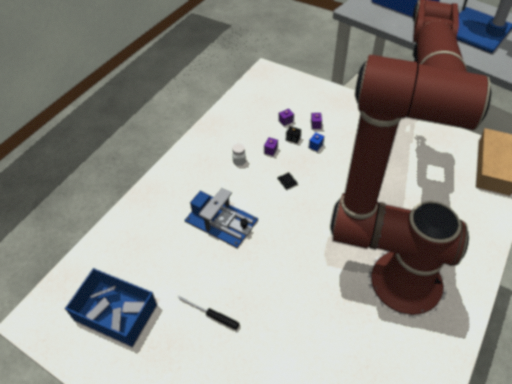

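Top view: the fixture has its bridge at about (219,182) and its knob at (220,216). The housing candidates are black (361,196), purple (331,183), (383,174) and (397,207), and blue (366,223). Only the one at (361,196) is black, so that is the one meant. I'll confirm it in a crop and measure yaws.

Run:
```python
from h import *
np.set_printoptions(precision=4,suppress=True)
im=get_image("top"); 
a=cv2.resize(im[160:235,320:410],None,fx=6,fy=6,interpolation=cv2.INTER_CUBIC)[:450]
b=cv2.resize(im[145:235,190:250],None,fx=5,fy=5,interpolation=cv2.INTER_CUBIC)[:450]
out=cv2.convertScaleAbs(np.hstack([a[:,:500],b]),alpha=1.6);save(out[:,:800],"crop1")
for cam,t in(("top","housing"),("top","fixture"),("top","bridge"),("side","housing")):
    if cam=="side": im2=get_image("side")
    else: im2=im
    for d in cut_out(cam,t):
        m=d["mask"]; ys,xs=np.nonzero(m)
        col=np.median(im2[m],0)
        z={"housing":.045,"fixture":.012,"bridge":.088}[t]
        P=np.array([ray(cam,x,y,z)[:2] for x,y in zip(xs[::1],ys)],np.float32)
        print(cam,t,round(d["conf"],2),m.sum(),xs.mean().round(),ys.mean().round(),col,cv2.minAreaRect(P*1000))
```

```text
top housing 0.82 258 331.0 183.0 [ 83.  41. 102.] ((612.6159057617188, -261.1877136230469), (47.74821853637695, 58.39039611816406), 8.045652389526367)
top housing 0.64 254 365.0 223.0 [ 27.  58. 120.] ((482.1040954589844, -364.08917236328125), (56.30131530761719, 44.65562057495117), 87.32695770263672)
top housing 0.53 274 361.0 195.0 [24. 23. 25.] ((571.6287231445312, -355.4565734863281), (56.05573654174805, 50.94384765625), 6.0547075271606445)
top housing 0.52 266 382.0 174.0 [79. 36. 98.] ((639.0645141601562, -424.305419921875), (53.4927864074707, 53.71688461303711), 61.78073501586914)
top housing 0.5 228 396.0 207.0 [78. 34. 98.] ((532.1549682617188, -463.8742370605469), (38.41978454589844, 62.152183532714844), 29.144872665405273)
top fixture 0.87 2598 221.0 190.0 [43. 54. 90.] ((599.55615234375, 93.81051635742188), (216.84201049804688, 136.38967895507812), 1.2042021751403809)
top fixture 0.24 260 298.0 160.0 [133.  129.  130.5] ((697.84765625, -162.01063537597656), (52.6555061340332, 65.23255157470703), 88.5999755859375)
side housing 0.76 224 271.0 146.0 [100.  53. 116.] ((606.5924682617188, -245.8061981201172), (48.68602752685547, 90.81686401367188), 22.57686996459961)
side housing 0.63 226 316.0 142.0 [ 38.5  77.  134. ] ((474.64361572265625, -349.62896728515625), (54.181488037109375, 89.05536651611328), 25.632484436035156)
side housing 0.57 210 286.0 117.0 [ 90.5  49.  104. ] ((631.1338500976562, -410.93572998046875), (57.25386047363281, 90.9510269165039), 29.16975212097168)
side housing 0.53 213 293.0 134.0 [29. 29. 28.] ((564.1165771484375, -339.71844482421875), (58.07783889770508, 78.66207885742188), 9.735518455505371)
```

View pics/crop1.png

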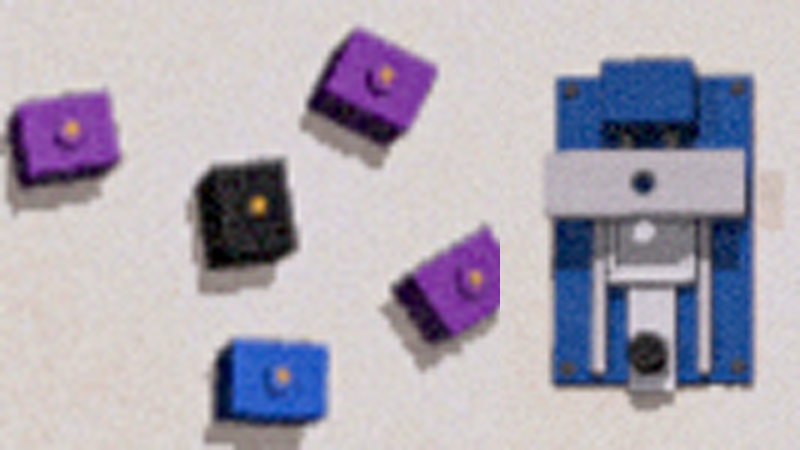

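The crop confirms it: the black housing (about (248,205) in the crop, boss at (258,205)) is the only black block, with its long side roughly along x and a yaw of about +6°. The fixture is at about +1°, with the nest empty under the bridge. Next I'll work out the first move.

```bash
cat >> h.py <<'E'
def go(p,yaw):
    """tool-axis shift (after the turn) and turn (deg about tool x) to reach p, tool down, jaws along world y turned by yaw deg (mod 180)"""
    o=ctrl.get_obs(); M=R.from_rotvec(o["tool_rot"]).as_matrix()
    a=np.degrees(np.arctan2(M[1,1],M[0,1]))          # jaw heading
    d=(90+yaw-a+90)%180-90                           # world-z turn wanted; tool x is down -> sign
    M2=R.from_euler('z',d,degrees=True).as_matrix()@M
    tilt=R.from_matrix(M).inv()
    print("t",o["t"],"pos",o["tool_pos"].round(4),"jaw",a.round(2),"down",M[:,0].round(4),"q6",o["q"][5].round(2),"F",o["contact_force"].round(2),"open",round(o["opening"],4))
    s=M2.T@(np.array(p)-o["tool_pos"]); print("turn about tool x",(-d).round(2),"then shift mm",(s*1000).round(1),"tool y,z in world",M2[:,1].round(3),M2[:,2].round(3))
E
python3 -c "
from h import *
go([.509,.095,.12],1)"
```

```text
t 1.3 pos [ 0.2305 -0.5809  0.2313] jaw -68.36 down [-0.  0. -1.] q6 -0.12 F [ 0.04  1.   -0.39] open 0.085
turn about tool x 20.64 then shift mm [ 111.3 -670.9 -290.2] tool y,z in world [ 0.017 -1.    -0.   ] [-1.    -0.017 -0.   ]
```

{"api": "arm_command", "payload": {"plan": [[[0,0,0,6.9,0,0,0.06],[0,0,0,6.9,0,0,0.06],[0,0,0,6.9,0,0,0.06],[0,-35,-15,0,0,0,0.06]]]}}

```text
t: 1.63
tool_pos: [0.2447, -0.546, 0.2304]
tool_rot: [-2.218, 0.007, 2.221]
contact_force: [-0.0, 1.1, 0.5]
opening: 0.0602
```

That row gave millimetres where the interface takes metres. The per-row limit capped it, so it did no harm. I'll use metres from here.

{"api": "arm_command", "payload": {"plan": [[[0,-0.035,-0.015,0,0,0,0.06],[0,-0.035,-0.015,0,0,0,0.06],[0,-0.035,-0.015,0,0,0,0.06],[0,-0.035,-0.015,0,0,0,0.06],[0,-0.035,-0.015,0,0,0,0.06],[0,-0.035,-0.015,0,0,0,0.06],[0,-0.035,-0.015,0,0,0,0.06],[0,-0.035,-0.015,0,0,0,0.06],[0,-0.035,-0.015,0,0,0,0.06],[0,-0.035,-0.015,0,0,0,0.06],[0,-0.035,-0.015,0,0,0,0.06],[0,-0.035,-0.015,0,0,0,0.06],[0,-0.035,-0.015,0,0,0,0.06],[0,-0.035,-0.015,0,0,0,0.06],[0,-0.035,-0.015,0,0,0,0.06],[0,-0.035,-0.015,0,0,0,0.06],[0,-0.035,-0.015,0,0,0,0.06]]]}}

```text
t: 3.05
tool_pos: [0.513, 0.0738, 0.2326]
tool_rot: [-2.229, 0.023, 2.204]
contact_force: [0.6, -0.2, 0.6]
opening: 0.06
```

```bash
python3 -c "
from h import *
go([.509,.095,.12],1)
for c in ('top','side'):
    save(get_image(c),c+'1')
    for t in ('knob','nest','bridge','fixture'):
        for d in mark_of(c,t)[:1]: print(c,t,round(d['conf'],2),w(c,d['at']).round(4))
"
```

```text
t 3.05 pos [0.513  0.0738 0.2326] jaw -90.9 down [ 0.0112 -0.0051 -0.9999] q6 1.59 F [ 0.63 -0.15  0.56] open 0.06
turn about tool x -1.9 then shift mm [112.4 -21.8   4.9] tool y,z in world [ 0.017 -1.     0.005] [-1.    -0.018 -0.011]
top knob 0.42 [0.5048 0.0929 0.0247]
side knob 0.96 [0.5109 0.093  0.0241]
side nest 0.27 [ 0.4939 -0.1603  0.0016]
side bridge 0.78 [0.6113 0.0944 0.0861]
side fixture 0.86 [0.6233 0.0917 0.001 ]
```

{"api": "arm_command", "payload": {"plan": [[[0.01,-0.0205,0.004,-0.9,-0.2,0.5,0.06],[0.03,0,0,0,0,0,0.06],[0.035,0,0,0,0,0,0.06],[0.035,0,0,0,0,0,0.06],[0,0,0,0,0,0,0.06],[0,0,0,0,0,0,0.06]]]}}

```text
t: 4.05
tool_pos: [0.5127, 0.0853, 0.1243]
tool_rot: [2.24, -0.028, -2.2]
contact_force: [-0.6, -0.1, 1.0]
opening: 0.0599
```

```bash
python3 -c "
from h import *
go([.5095,.094,.033],0)
for c in ('top','side'):
    im=get_image(c);save(im,c+'2')
u,v=pix('side',[.509,.094,.06]).astype(int)
save(cv2.convertScaleAbs(cv2.resize(im[v-60:v+40,u-60:u+60],None,fx=5,fy=5,interpolation=cv2.INTER_CUBIC),alpha=1.3),'crop2')
"
```

```text
t 4.05 pos [0.5127 0.0853 0.1243] jaw -90.68 down [ 0.0178 -0.0139 -0.9997] q6 1.62 F [-0.55 -0.1   1.01] open 0.0599
turn about tool x -0.68 then shift mm [ 91.1 -10.    4.9] tool y,z in world [ 0.    -1.     0.014] [-1.    -0.    -0.018]
```

View pics/crop2.png

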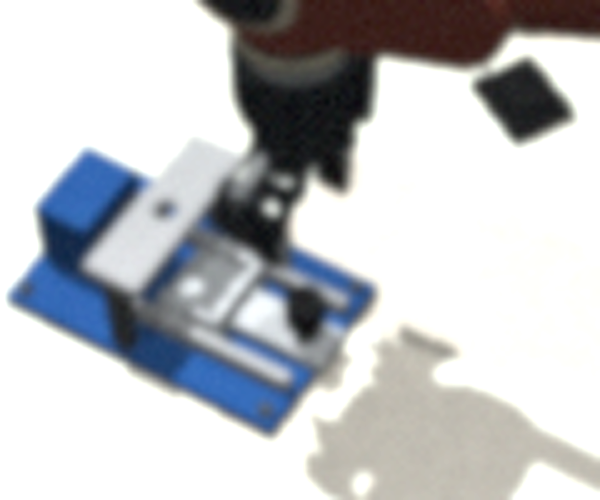

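{"api": "arm_command", "payload": {"plan": [[[0,0,0,-0.7,-1.0,-0.8,0.06],[0,-0.009,0.003,0,0,0,0.06],[0.03,0,0,0,0,0,0.06],[0,0,0,0,0,0,0.06]]]}}

```text
t: 4.48
tool_pos: [0.516, 0.0952, 0.1045]
tool_rot: [-2.237, -0.003, 2.203]
contact_force: [-1.6, -0.1, -1.2]
opening: 0.0599
```

```bash
cat >> h.py <<'E'
_go=go
def go(p,yaw):
    """as before, plus the full turn (rotvec deg, tool axes) that also removes tilt"""
    _go(p,yaw); M=R.from_rotvec(ctrl.get_obs()["tool_rot"]); m=M.as_matrix()
    a=np.radians(90+yaw); y=np.array([np.cos(a),np.sin(a),0]); y*=np.sign(y@m[:,1]); x=np.array([0,0,-1.])
    T=R.from_matrix(np.c_[x,y,np.cross(x,y)]); print("full turn deg",np.degrees((M.inv()*T).as_rotvec()).round(2))
E
python3 -c "
from h import *
go([.5095,.094,.033],0)"
```

```text
t 4.4833 pos [0.516  0.0952 0.1045] jaw -89.99 down [ 0.0155  0.003  -0.9999] q6 1.61 F [-1.61 -0.07 -1.25] open 0.0599
turn about tool x 0.01 then shift mm [71.4  1.5  7.6] tool y,z in world [ 0.    -1.    -0.003] [-1.     0.    -0.016]
full turn deg [ 0.   -0.89  0.17]
```

{"api": "arm_command", "payload": {"plan": [[[0.025,0.001,0.006,0,-0.9,0.2,0.06],[0.025,0,0.003,0,-0.5,0,0.06],[0,0,0.002,0,0,0,0.06],[0,0,0,0,0,0,0.06]]]}}

```text
t: 4.82
tool_pos: [0.5114, 0.0963, 0.0631]
tool_rot: [-2.225, -0.002, 2.218]
contact_force: [0.6, -0.6, -0.2]
opening: 0.0602
```

```bash
python3 -c "
from h import *
go([.5095,.094,.033],0)"
```

```text
t 4.8167 pos [0.5114 0.0963 0.0631] jaw -89.94 down [ 0.0033  0.0011 -1.    ] q6 1.61 F [ 0.57 -0.64 -0.23] open 0.0602
turn about tool x 0.06 then shift mm [30.1  2.3  2. ] tool y,z in world [ 0.    -1.    -0.001] [-1.     0.    -0.003]
full turn deg [ 0.06 -0.19  0.06]
```

Good. I'll finish the descent and close on the knob.

{"api": "arm_command", "payload": {"plan": [[[0.02,0.002,0.002,0,0,0,0.06],[0.013,0,0,0,0,0,0.06],[0,0,0,0,0,0,0.06],[0,0,0,0,0,0,0.015],[0,0,0,0,0,0,0.015],[0,0,0,0,0,0,0.015],[0,0,0,0,0,0,0.015],[0,0,0,0,0,0,0.015],[0,0,0,0,0,0,0.015],[0,0,0,0,0,0,0.015]]], "squeeze": 50}}

```text
t: 5.65
tool_pos: [0.5168, 0.093, 0.0408]
tool_rot: [2.239, -0.001, -2.197]
contact_force: [1.3, -1.1, -4.5]
opening: 0.024
```

```bash
python3 -c "
from h import *
go([.429,.094,.033],0)"
```

```text
t 5.65 pos [0.5168 0.093  0.0408] jaw -89.83 down [ 0.019  -0.0038 -0.9998] q6 1.61 F [ 1.25 -1.09 -4.46] open 0.024
turn about tool x 0.17 then shift mm [ 6.1 -1.  87.9] tool y,z in world [-0.    -1.     0.004] [-1.    -0.    -0.019]
full turn deg [ 0.18 -1.09 -0.22]
```

The opening reads 24 mm and the grip is high, and the pose drifts while rows idle. I'll reopen and re-seat the grasp lower.

{"api": "arm_command", "payload": {"plan": [[[0,0,0,0,0,0,0.06],[0,0,0,0,0,0,0.06],[0,0,0.004,0,-1.1,-0.2,0.06],[0.007,-0.001,0.004,0,-0.3,0,0.06],[0.003,0,0.001,0,0,0,0.06]]]}}

```text
t: 6.07
tool_pos: [0.5098, 0.0946, 0.0339]
tool_rot: [2.217, 0.004, -2.223]
contact_force: [0.7, 0.2, -0.7]
opening: 0.06
```

```bash
python3 -c "
from h import *
go([.5095,.0945,.032],0)
im=get_image('side')
for c in ('side','top'):
  for d in mark_of(c,'knob')[:1]: print(c,'knob',round(d['conf'],2),w(c,d['at']).round(4))
u,v=pix('side',[.509,.094,.06]).astype(int)
save(cv2.convertScaleAbs(cv2.resize(im[v-50:v+40,u-60:u+60],None,fx=5,fy=5,interpolation=cv2.INTER_CUBIC),alpha=1.3),'crop3')
"
```

```text
t 6.0667 pos [0.5098 0.0946 0.0339] jaw -89.81 down [-2.5e-03  5.0e-04 -1.0e+00] q6 1.61 F [ 0.71  0.18 -0.66] open 0.06
turn about tool x 0.19 then shift mm [1.9 0.1 0.3] tool y,z in world [ 0.    -1.    -0.001] [-1.    -0.     0.002]
full turn deg [0.19 0.14 0.03]
side knob 0.85 [0.508  0.0933 0.0261]
top knob 0.41 [0.5055 0.0894 0.0263]
```

View pics/crop3.png

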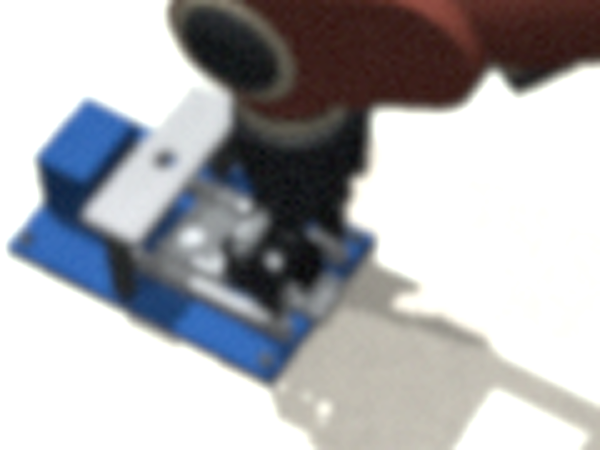

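The crop shows the fingers straddling the knob at about (290,250). Closing.

{"api": "arm_command", "payload": {"plan": [[[0.002,0,0.001,0,0,0,0.02],[0,0,0.0007,0,-0.1,0,0.02],[0,0,0.0007,0,-0.1,0,0.02],[0,0,0.0007,0,-0.1,0,0.02],[0,0,0.0007,0,-0.1,0,0.02],[0,0,0.0007,0,-0.1,0,0.02],[0,0,0.0007,0,-0.1,0,0.02]]], "squeeze": 60}}

```text
t: 6.8
tool_pos: [0.5066, 0.0929, 0.0327]
tool_rot: [2.209, 0.001, -2.226]
contact_force: [1.2, -1.1, -1.9]
opening: 0.024
```

```bash
python3 -c "
from h import *
go([.4485,.0945,.032],0)"
```

```text
t 6.8 pos [0.5066 0.0929 0.0327] jaw -89.74 down [-0.0081 -0.0033 -1.    ] q6 1.61 F [ 1.19 -1.08 -1.86] open 0.024
turn about tool x 0.26 then shift mm [ 1.1 -1.6 58.1] tool y,z in world [-0.    -1.     0.003] [-1.     0.     0.008]
full turn deg [ 0.26  0.46 -0.19]
```

{"api": "arm_command", "payload": {"plan": [[[0,0,0.008,0,0.2,0,0.02],[0,0,0.008,0,0,0,0.02],[0,0,0.008,0,0,0,0.02],[0,0,0.008,0,0,0,0.02],[0,0,0.008,0,0,0,0.02],[0,0,0.008,0,0,0,0.02]]]}}

```text
t: 7.3
tool_pos: [0.4572, 0.0927, 0.0327]
tool_rot: [2.22, 0.002, -2.215]
contact_force: [3.3, -0.6, -3.5]
opening: 0.0246
```

```bash
python3 -c "
from h import *
go([.4485,.0945,.032],0)"
```

```text
t 7.3 pos [0.4572 0.0927 0.0327] jaw -89.74 down [ 0.0019 -0.0032 -1.    ] q6 1.61 F [ 3.34 -0.64 -3.52] open 0.0246
turn about tool x 0.26 then shift mm [ 0.7 -1.8  8.7] tool y,z in world [-0.    -1.     0.003] [-1.    -0.    -0.002]
full turn deg [ 0.26 -0.11 -0.18]
```

{"api": "arm_command", "payload": {"plan": [[[0,0,0.005,0,0,0,0.02],[0,0,0.005,0,0,0,0.02],[0,0,0.004,0,0,0,0.02],[0,0,0.004,0,0,0,0.02]]]}}

```text
t: 7.63
tool_pos: [0.45, 0.0926, 0.0328]
tool_rot: [2.27, 0.003, -2.166]
contact_force: [26.9, 2.3, -25.2]
opening: 0.0239
```

```bash
python3 -c "
from h import *
go([.4485,.0945,.032],0)
for c in ('side','top'):
  get_image(c)
  for t in ('knob','nest','fixture','bridge'):
    for d in mark_of(c,t)[:1]: print(c,t,round(d['conf'],2),w(c,d['at']).round(4))"
```

```text
t 7.6333 pos [0.45   0.0926 0.0328] jaw -89.79 down [ 0.0467 -0.0014 -0.9989] q6 1.61 F [ 26.94   2.26 -25.15] open 0.0239
turn about tool x 0.21 then shift mm [ 0.8 -1.9  1.6] tool y,z in world [ 0.    -1.     0.002] [-0.999 -0.    -0.047]
full turn deg [ 0.21 -2.68 -0.08]
side knob 0.58 [0.4497 0.0971 0.0254]
side nest 0.2 [ 0.6197  0.0924 -0.0007]
side fixture 0.93 [6.217e-01 9.330e-02 3.000e-04]
side bridge 0.85 [0.6083 0.0909 0.0849]
top nest 0.72 [0.5273 0.0928 0.0171]
top fixture 0.75 [ 0.6165  0.0898 -0.0066]
top bridge 0.68 [0.6071 0.0941 0.0839]
```

{"api": "arm_command", "payload": {"plan": [[[0,0,-0.001,0,-2.5,0,0.02],[0,0,0,0,0,0,0.02],[0,0,0,0,0,0,0.06],[0,0,0,0,0,0,0.06],[0,0,0,0,0,0,0.06],[-0.03,0,0,0,0,0,0.06],[-0.04,0,0,0,0,0,0.06],[-0.04,0,0,0,0,0,0.06],[-0.04,0,0,0,0,0,0.06]]]}}

```text
t: 8.88
tool_pos: [0.4376, 0.0929, 0.1748]
tool_rot: [2.185, 0.002, -2.252]
contact_force: [1.2, 0.3, -0.0]
opening: 0.0596
```

```bash
python3 -c "
from h import *
go([.573,-.359,.16],6)
for c in ('side','top'):
  im=get_image(c); save(im,c+'4')
  for t in ('knob','nest','fixture','bridge','housing'):
    for d in mark_of(c,t)[:1 if t!='housing' else 5]: print(c,t,round(d['conf'],2),w(c,d['at']).round(4))"
```

```text
t 8.8833 pos [0.4376 0.0929 0.1748] jaw -89.81 down [-0.0306 -0.002  -0.9995] q6 1.61 F [ 1.24  0.31 -0.  ] open 0.0596
turn about tool x -5.81 then shift mm [ 13.  463.5 -87.8] tool y,z in world [ 0.105 -0.995  0.002] [-0.994 -0.104  0.031]
full turn deg [-5.81  1.76 -0.02]
side knob 0.95 [0.4517 0.0947 0.0226]
side nest 0.82 [0.5331 0.0944 0.0229]
side fixture 0.84 [0.6241 0.0924 0.0008]
side bridge 0.71 [0.6117 0.0927 0.0857]
side housing 0.69 [ 0.5356 -0.4683 -0.0015]
side housing 0.62 [ 0.6452 -0.4356 -0.0007]
side housing 0.31 [0.4515 0.0926 0.0224]
top fixture 0.77 [ 0.6193  0.0939 -0.0016]
top bridge 0.71 [0.6063 0.0949 0.0848]
top housing 0.78 [ 0.5346 -0.4715  0.0019]
top housing 0.66 [ 0.6459 -0.4275 -0.0026]
top housing 0.64 [ 0.6153 -0.2619 -0.0008]
top housing 0.63 [ 0.5742 -0.3564 -0.0027]
top housing 0.5 [ 0.4849 -0.3689 -0.0024]
```

{"api": "arm_command", "payload": {"plan": [[[0,0,0,-5.8,1.8,0,0.07],[0,0.0386,-0.0073,0,0,0,0.07],[0,0.0386,-0.0073,0,0,0,0.07],[0,0.0386,-0.0073,0,0,0,0.07],[0,0.0386,-0.0073,0,0,0,0.07],[0,0.0386,-0.0073,0,0,0,0.07],[0,0.0386,-0.0073,0,0,0,0.07],[0,0.0386,-0.0073,0,0,0,0.07],[0,0.0386,-0.0073,0,0,0,0.07],[0,0.0386,-0.0073,0,0,0,0.07],[0,0.0386,-0.0073,0,0,0,0.07],[0,0.0386,-0.0073,0,0,0,0.07],[0,0.0386,-0.0073,0,0,0,0.07],[0,0,0,0,0,0,0.07]]]}}

```text
t: 10.65
tool_pos: [0.5818, -0.3759, 0.1614]
tool_rot: [2.157, 0.136, -2.169]
contact_force: [-0.5, 0.7, -0.5]
opening: 0.0699
```

```bash
python3 -c "
from h import *
go([.573,-.359,.09],6)
"
```

```text
t 10.65 pos [ 0.5818 -0.3759  0.1614] jaw -83.2 down [-0.0061  0.0061 -1.    ] q6 0.77 F [-0.55  0.68 -0.53] open 0.0699
turn about tool x 0.8 then shift mm [ 71.6 -17.3   6.6] tool y,z in world [ 0.105 -0.994 -0.007] [-0.995 -0.105  0.005]
full turn deg [0.8  0.31 0.39]
```

{"api": "arm_command", "payload": {"plan": [[[0,-0.017,0.006,0.8,0.3,0.4,0.07],[0.025,0,0,0,0,0,0.07],[0.025,0,0,0,0,0,0.07],[0,0,0,0,0,0,0.07]]]}}

```text
t: 10.98
tool_pos: [0.5739, -0.3638, 0.108]
tool_rot: [2.17, 0.108, -2.172]
contact_force: [-0.7, 0.3, -1.5]
opening: 0.0698
```

```bash
python3 -c "
from h import *
go([.573,-.359,.020],6)
im=get_image('side'); 
for d in mark_of('side','housing'): print(round(d['conf'],2),w('side',d['at']).round(4))
u,v=pix('side',[.573,-.359,.05]).astype(int)
save(cv2.convertScaleAbs(cv2.resize(im[v-40:v+40,u-50:u+50],None,fx=6,fy=6,interpolation=cv2.INTER_CUBIC),alpha=1.5),'crop4')
"
```

```text
t 10.9833 pos [ 0.5739 -0.3638  0.108 ] jaw -84.35 down [-8.e-04  5.e-04 -1.e+00] q6 0.8 F [-0.71  0.28 -1.46] open 0.0698
turn about tool x -0.35 then shift mm [88.  -4.8  0.3] tool y,z in world [ 0.105 -0.995 -0.001] [-0.995 -0.105  0.001]
full turn deg [-0.35  0.04  0.03]
0.71 [ 0.6449 -0.4363 -0.003 ]
0.67 [ 0.5324 -0.4717 -0.0012]
0.62 [ 5.780e-01 -3.583e-01 -3.000e-04]
0.59 [ 6.183e-01 -2.617e-01  2.000e-04]
0.58 [0.5327 0.0924 0.0222]
0.51 [ 0.4859 -0.3646  0.0025]
```

View pics/crop4.png

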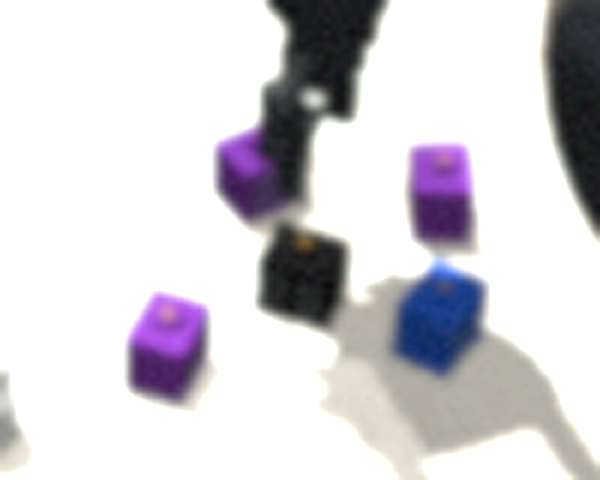

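The crop shows the black housing at (305,270) with the gripper just above it. Descend and grip.

{"api": "arm_command", "payload": {"plan": [[[0.03,-0.0048,0,-0.4,0,0,0.07],[0.03,-0.001,0,0,0,0,0.07],[0.018,0,0,0,0,0,0.07],[0,0,0,0,0,0,0.07]]]}}

```text
t: 11.42
tool_pos: [0.5818, -0.3634, 0.0435]
tool_rot: [2.177, 0.1, -2.142]
contact_force: [-0.4, -0.5, -1.7]
opening: 0.0701
```

```bash
python3 -c "
from h import *
go([.5745,-.359,.018],6)
"
```

```text
t 11.4167 pos [ 0.5818 -0.3634  0.0435] jaw -83.87 down [ 0.0172 -0.0136 -0.9998] q6 0.8 F [-0.37 -0.52 -1.73] open 0.0701
turn about tool x 0.13 then shift mm [25.3 -5.5  7.2] tool y,z in world [ 0.105 -0.994  0.015] [-0.994 -0.105 -0.016]
full turn deg [ 0.14 -0.9  -0.88]
```

{"api": "arm_command", "payload": {"plan": [[[0,-0.0055,0.007,0,-0.9,-0.9,0.07],[0.014,0,0.001,0,-0.3,-0.3,0.07],[0.009,0,0,0,0,0,0.07],[0,0,0,0,0,0,0.07]]]}}

```text
t: 11.75
tool_pos: [0.5763, -0.3608, 0.0265]
tool_rot: [2.166, 0.117, -2.166]
contact_force: [-0.1, 0.6, 0.6]
opening: 0.0701
```

```bash
python3 -c "
from h import *
go([.5745,-.359,.018],6)
"
```

```text
t 11.75 pos [ 0.5763 -0.3608  0.0265] jaw -83.83 down [-1.e-04  4.e-04 -1.e+00] q6 0.79 F [-0.05  0.57  0.6 ] open 0.0701
turn about tool x 0.17 then shift mm [ 8.5 -2.   1.6] tool y,z in world [ 0.105 -0.995 -0.   ] [-0.995 -0.105  0.   ]
full turn deg [0.17 0.   0.02]
```

{"api": "arm_command", "payload": {"plan": [[[0.007,-0.002,0.002,0,0,0,0.07],[0.003,0,0,0,0,0,0.07],[0,0,0,0,0,0,0.03],[0,0,0,0,0,0,0.03],[0,0,0,0,0,0,0.03],[0,0,0,0,0,0,0.03],[0,0,0,0,0,0,0.03],[0,0,0,0,0,0,0.03]]], "squeeze": 40}}

```text
t: 12.42
tool_pos: [0.5752, -0.3599, 0.0181]
tool_rot: [2.168, 0.114, -2.162]
contact_force: [-0.0, -0.4, -0.7]
opening: 0.0393
```

```bash
python3 -c "
from h import *
go([.5745,-.359,.018],6)
"
```

```text
t 12.4167 pos [ 0.5752 -0.3599  0.0181] jaw -83.84 down [ 0.0028 -0.0018 -1.    ] q6 0.79 F [-0.01 -0.36 -0.69] open 0.0393
turn about tool x 0.16 then shift mm [ 0.1 -1.   0.5] tool y,z in world [ 0.105 -0.995  0.002] [-0.995 -0.105 -0.003]
full turn deg [ 0.16 -0.15 -0.12]
```

{"api": "arm_command", "payload": {"plan": [[[-0.03,0,0,0,0,0,0.03],[-0.04,0,0,0,0,0,0.03],[-0.04,0,0,0,0,0,0.03],[-0.02,0,0,0,0,0,0.03],[0,0,0,0,0,0,0.03],[0,0,0,0,0,0,0.03]]]}}

```text
t: 12.92
tool_pos: [0.5719, -0.3575, 0.1472]
tool_rot: [2.163, 0.122, -2.175]
contact_force: [-0.3, -0.3, -1.7]
opening: 0.0392
```

```bash
python3 -c "
from h import *
go([.5355,.0927,.13],0)
for c in ('side','top'):
  im=get_image(c); save(im,c+'5')
  for d in mark_of(c,'housing'): print(c,round(d['conf'],2),w(c,d['at']).round(4))"
```

```text
t 12.9167 pos [ 0.5719 -0.3575  0.1472] jaw -83.84 down [-0.0058  0.0049 -1.    ] q6 0.79 F [-0.34 -0.31 -1.72] open 0.0392
turn about tool x 6.16 then shift mm [  19.9 -450.1   36.3] tool y,z in world [-0.    -1.    -0.005] [-1.    -0.     0.005]
full turn deg [6.16 0.32 0.3 ]
side 0.73 [ 0.6455 -0.4352 -0.0025]
side 0.72 [ 0.4838 -0.3636  0.0019]
side 0.67 [ 0.6174 -0.2623  0.0035]
side 0.54 [ 5.329e-01 -4.692e-01 -1.000e-04]
side 0.47 [ 0.5737 -0.3561  0.13  ]
top 0.73 [ 6.151e-01 -2.613e-01 -4.000e-04]
top 0.43 [ 0.5323 -0.4712 -0.0015]
```

{"api": "arm_command", "payload": {"plan": [[[0,0,0,6.2,0.3,0.3,0.03],[0,-0.0375,0.003,0,0,0,0.03],[0,-0.0375,0.003,0,0,0,0.03],[0,-0.0375,0.003,0,0,0,0.03],[0,-0.0375,0.003,0,0,0,0.03],[0,-0.0375,0.003,0,0,0,0.03],[0,-0.0375,0.003,0,0,0,0.03],[0,-0.0375,0.003,0,0,0,0.03],[0,-0.0375,0.003,0,0,0,0.03],[0,-0.0375,0.003,0,0,0,0.03],[0,-0.0375,0.003,0,0,0,0.03],[0,-0.0375,0.003,0,0,0,0.03],[0,0,0,0,0,0,0.03],[0,0,0,0,0,0,0.03]]]}}

```text
t: 14.28
tool_pos: [0.5216, 0.0774, 0.1153]
tool_rot: [-2.148, -0.007, 2.263]
contact_force: [0.1, -0.0, -1.3]
opening: 0.0389
```

```bash
python3 -c "
from h import *
go([.5355,.0927,.10],0)"
```

```text
t 14.2833 pos [0.5216 0.0774 0.1153] jaw -90.71 down [-0.0521  0.0189 -0.9985] q6 1.57 F [ 0.12 -0.   -1.35] open 0.0389
turn about tool x -0.71 then shift mm [ 14.8 -15.1 -14.7] tool y,z in world [ 0.    -1.    -0.018] [-0.999 -0.001  0.052]
full turn deg [-0.68  2.99  1.07]
```

{"api": "arm_command", "payload": {"plan": [[[0,0,0,-0.7,3.0,1.1,0.03],[0,-0.015,-0.013,0,0,0,0.03],[0,0,0,0,0,0,0.03]]]}}

```text
t: 14.53
tool_pos: [0.5307, 0.0914, 0.109]
tool_rot: [2.211, -0.002, -2.229]
contact_force: [-0.2, -0.2, -0.6]
opening: 0.0393
```

```bash
python3 -c "
from h import *
go([.5355,.0927,.10],0)"
```

```text
t 14.5333 pos [0.5307 0.0914 0.109 ] jaw -89.98 down [-0.0082 -0.0023 -1.    ] q6 1.6 F [-0.17 -0.18 -0.64] open 0.0393
turn about tool x 0.02 then shift mm [ 8.9 -1.4 -4.9] tool y,z in world [-0.    -1.     0.002] [-1.     0.     0.008]
full turn deg [ 0.02  0.47 -0.13]
```

{"api": "arm_command", "payload": {"plan": [[[0.02,-0.0014,-0.005,0,0.5,0,0.03],[0,0,0,0,0,0,0.03]]]}}

```text
t: 14.7
tool_pos: [0.5345, 0.091, 0.0864]
tool_rot: [2.217, -0.004, -2.224]
contact_force: [-1.0, 0.2, -3.0]
opening: 0.0394
```

```bash
python3 -c "
from h import *
go([.5355,.0927,.042],0)
for c in ('side','top'):
  im=get_image(c); save(im,c+'6')
  for t in ('housing','knob','nest','fixture','bridge'):
   for d in mark_of(c,t):
    p=w(c,d['at'])
    if p[1]>0: print(c,t,round(d['conf'],2),p.round(4))
im=get_image('side');u,v=pix('side',[.53,.093,.05]).astype(int)
save(cv2.convertScaleAbs(cv2.resize(im[v-50:v+40,u-60:u+60],None,fx=6,fy=6,interpolation=cv2.INTER_CUBIC),alpha=1.3),'crop5')
"
```

```text
t 14.7 pos [0.5345 0.091  0.0864] jaw -90.04 down [-0.0033 -0.0033 -1.    ] q6 1.61 F [-1.02  0.24 -2.96] open 0.0394
turn about tool x -0.04 then shift mm [44.4 -1.9 -1.2] tool y,z in world [ 0.    -1.     0.003] [-1.     0.     0.003]
full turn deg [-0.04  0.19 -0.19]
side housing 0.55 [0.5363 0.0923 0.069 ]
side knob 0.95 [0.4505 0.0948 0.0248]
side nest 0.86 [0.5309 0.093  0.0226]
side nest 0.46 [0.4544 0.3827 0.0034]
side fixture 0.63 [ 0.6207  0.0939 -0.0021]
side bridge 0.55 [0.6086 0.0963 0.0859]
top housing 0.6 [0.5379 0.0945 0.0767]
top nest 0.56 [0.5303 0.0937 0.018 ]
top bridge 0.72 [0.6079 0.0954 0.087 ]
```

View pics/crop5.png

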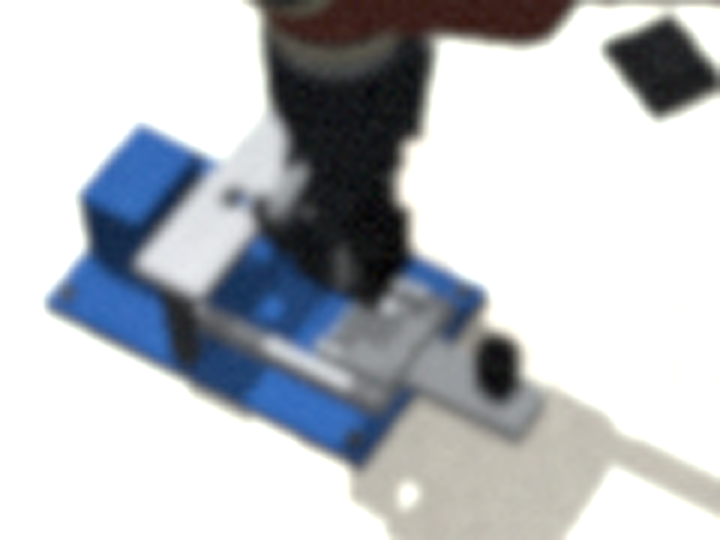

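The crop shows the empty pocket at (395,325) with the housing above it. The housing sits 5–7 mm to +x of the nest and is centred in y. I'll keep about +4 and lower it.

{"api": "arm_command", "payload": {"plan": [[[0.015,-0.002,0.001,0,0.2,-0.2,0.03],[0.015,0,0,0,0,0,0.03],[0,0,0,0,0,0,0.03]]]}}

```text
t: 15.6
tool_pos: [0.5381, 0.0942, 0.0624]
tool_rot: [-2.235, -0.002, 2.207]
contact_force: [-1.1, -0.5, -1.9]
opening: 0.0396
```

```bash
python3 -c "
from h import *
go([.534,.0927,.042],0)"
```

```text
t 15.6 pos [0.5381 0.0942 0.0624] jaw -89.97 down [ 0.0129  0.001  -0.9999] q6 1.61 F [-1.08 -0.47 -1.93] open 0.0396
turn about tool x 0.03 then shift mm [20.4  1.6  4.4] tool y,z in world [ 0.    -1.    -0.001] [-1.     0.    -0.013]
full turn deg [ 0.03 -0.74  0.06]
```

{"api": "arm_command", "payload": {"plan": [[[0,0.0015,0.004,0,-0.7,0,0.03],[0.005,0,0,0,0,0,0.03],[0,0,0,0,0,0,0.03]]]}}

```text
t: 15.85
tool_pos: [0.5338, 0.0927, 0.0578]
tool_rot: [2.221, 0.002, -2.222]
contact_force: [-0.2, 0.8, -2.1]
opening: 0.0393
```

```bash
python3 -c "
from h import *
go([.534,.0927,.042],0)"
```

```text
t 15.85 pos [0.5338 0.0927 0.0578] jaw -89.95 down [-8.e-04  9.e-04 -1.e+00] q6 1.6 F [-0.23  0.77 -2.07] open 0.0393
turn about tool x 0.05 then shift mm [15.8  0.1 -0.2] tool y,z in world [-0.    -1.    -0.001] [-1.    -0.     0.001]
full turn deg [0.05 0.05 0.05]
```

{"api": "arm_command", "payload": {"plan": [[[0.006,0,0,0,0,0,0.03],[0.005,0,0,0,-0.1,0,0.03],[0.003,0,0,0,-0.1,0,0.03],[0.001,0,0,0,0,0,0.03]]]}}

```text
t: 16.18
tool_pos: [0.5353, 0.0927, 0.0435]
tool_rot: [-2.22, -0.002, 2.222]
contact_force: [0.4, 0.4, -1.7]
opening: 0.039
```

```bash
python3 -c "
from h import *
go([.534,.0927,.042],0)"
```

```text
t 16.1833 pos [0.5353 0.0927 0.0435] jaw -89.96 down [-0.001  0.001 -1.   ] q6 1.6 F [ 0.35  0.41 -1.69] open 0.039
turn about tool x 0.04 then shift mm [1.5 0.  1.3] tool y,z in world [-0.    -1.    -0.001] [-1.    -0.     0.001]
full turn deg [0.04 0.06 0.06]
```

{"api": "arm_command", "payload": {"plan": [[[0.001,0,0.001,0,0,0,0.03],[0.001,0,0,0,0,0,0.03],[0.001,0,0,0,0,0,0.03]]]}}

```text
t: 16.43
tool_pos: [0.5352, 0.0927, 0.0417]
tool_rot: [2.221, 0.002, -2.222]
contact_force: [-2.5, -0.2, 5.9]
opening: 0.0391
```

```bash
python3 -c "
from h import *
go([.534,.0927,.042],0)"
```

```text
t 16.4333 pos [0.5352 0.0927 0.0417] jaw -89.95 down [-1.e-04  9.e-04 -1.e+00] q6 1.6 F [-2.54 -0.22  5.89] open 0.0391
turn about tool x 0.05 then shift mm [-0.3  0.   1.2] tool y,z in world [-0.    -1.    -0.001] [-1. -0.  0.]
full turn deg [0.05 0.   0.05]
```

The upward force of 6 N at the expected height means it is seated on the deck. Release it and rise.

{"api": "arm_command", "payload": {"plan": [[[0,0,0,0,0,0,0.06],[0,0,0,0,0,0,0.06],[0,0,0,0,0,0,0.06],[0,0,0,0,0,0,0.06],[-0.02,0,0,0,0,0,0.06],[-0.035,0,0,0,0,0,0.06],[-0.04,0,0,0,0,0,0.06],[0,0,0,0,0,0,0.06]]]}}

```text
t: 17.1
tool_pos: [0.5333, 0.0926, 0.1372]
tool_rot: [-2.215, -0.002, 2.228]
contact_force: [1.6, 0.2, 0.8]
opening: 0.0595
```

```bash
python3 -c "
from h import *
go([.4500,.0927,.12],0)
for c in ('side','top'):
  im=get_image(c); save(im,c+'7')
  for t in ('housing','knob','nest','fixture','bridge'):
   for d in mark_of(c,t):
    p=w(c,d['at'])
    if p[1]>0: print(c,t,round(d['conf'],2),p.round(4))
im=get_image('side');u,v=pix('side',[.53,.093,.05]).astype(int)
save(cv2.convertScaleAbs(cv2.resize(im[v-50:v+40,u-60:u+60],None,fx=6,fy=6,interpolation=cv2.INTER_CUBIC),alpha=1.5),'crop6')
"
```

```text
t 17.1 pos [0.5333 0.0926 0.1372] jaw -89.96 down [-5.6e-03  9.0e-04 -1.0e+00] q6 1.6 F [1.65 0.18 0.8 ] open 0.0595
turn about tool x 0.04 then shift mm [17.6 -0.1 83.2] tool y,z in world [ 0.    -1.    -0.001] [-1.    -0.     0.006]
full turn deg [0.04 0.32 0.05]
side housing 0.62 [0.5378 0.0957 0.0246]
side knob 0.71 [0.4505 0.0974 0.0245]
side knob 0.71 [0.6091 0.0954 0.0831]
side nest 0.75 [0.5325 0.0944 0.0196]
side fixture 0.72 [0.623  0.0921 0.001 ]
side bridge 0.77 [0.611  0.0939 0.0847]
top housing 0.47 [0.538  0.0946 0.0271]
top nest 0.63 [0.531  0.0939 0.018 ]
top nest 0.49 [0.5285 0.0942 0.0062]
top fixture 0.91 [ 0.6154  0.0905 -0.0052]
top fixture 0.49 [0.5302 0.0927 0.0077]
top fixture 0.29 [0.535  0.0939 0.0247]
```

View pics/crop6.png

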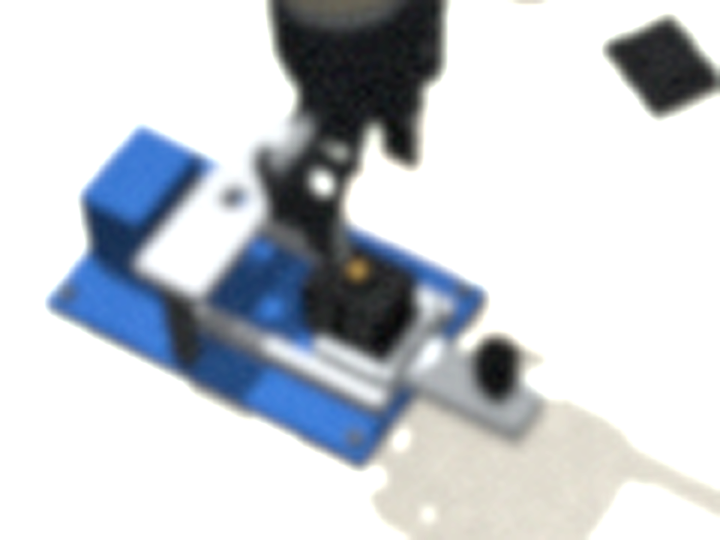

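The crop shows the housing upright in the pocket at (360,305), boss up. The marks put it +5 to +7 mm from the nest point. Back to the knob at (495,368).

{"api": "arm_command", "payload": {"plan": [[[0,0,0.028,0,0.3,0,0.06],[0,0,0.028,0,0,0,0.06],[0,0,0.028,0,0,0,0.06],[0,0,0,0,0,0,0.06],[0,0,0,0,0,0,0.06]]]}}

```text
t: 18.17
tool_pos: [0.4413, 0.0921, 0.1275]
tool_rot: [-2.202, -0.0, 2.241]
contact_force: [0.2, 0.3, 0.4]
opening: 0.0603
```

```bash
python3 -c "
from h import *
go([.4500,.0927,.08],0)"
```

```text
t 18.1667 pos [0.4413 0.0921 0.1275] jaw -89.99 down [-1.740e-02  2.000e-04 -9.998e-01] q6 1.61 F [0.24 0.26 0.36] open 0.0603
turn about tool x 0.01 then shift mm [47.4 -0.6 -9.5] tool y,z in world [ 0. -1. -0.] [-1.    -0.     0.017]
full turn deg [0.01 1.   0.01]
```

{"api": "arm_command", "payload": {"plan": [[[0,0,-0.008,0,1.0,0,0.06],[0.025,0,0,0,0,0,0.06],[0.025,0,0,0,-0.3,0,0.06],[0,0,0,0,0,0,0.06]]]}}

```text
t: 18.5
tool_pos: [0.4567, 0.0922, 0.0798]
tool_rot: [-2.23, -0.001, 2.212]
contact_force: [-1.4, -0.5, -0.5]
opening: 0.0596
```

```bash
python3 -c "
from h import *
go([.4500,.0927,.033],0)"
```

```text
t 18.5 pos [0.4567 0.0922 0.0798] jaw -90.0 down [ 8.4e-03  6.0e-04 -1.0e+00] q6 1.61 F [-1.39 -0.52 -0.49] open 0.0596
turn about tool x -0.0 then shift mm [46.8 -0.5  7.1] tool y,z in world [ 0.    -1.    -0.001] [-1.     0.    -0.008]
full turn deg [-0.01 -0.48  0.03]
```

{"api": "arm_command", "payload": {"plan": [[[0,0,0.006,0,-0.5,0,0.06],[0.02,0,0.001,0,-0.2,0,0.06],[0.02,0,0.001,0,-0.2,0,0.06],[0.005,0,0,0,0,0,0.06]]]}}

```text
t: 18.83
tool_pos: [0.4549, 0.0922, 0.0394]
tool_rot: [-2.221, -0.0, 2.22]
contact_force: [-0.9, -0.0, -0.2]
opening: 0.0601
```

```bash
python3 -c "
from h import *
go([.4500,.0927,.033],0)"
```

```text
t 18.8333 pos [0.4549 0.0922 0.0394] jaw -90.03 down [ 5.e-04  8.e-04 -1.e+00] q6 1.61 F [-0.91 -0.01 -0.16] open 0.0601
turn about tool x -0.03 then shift mm [ 6.4 -0.5  4.9] tool y,z in world [-0.    -1.    -0.001] [-1.     0.    -0.001]
full turn deg [-0.03 -0.03  0.05]
```

{"api": "arm_command", "payload": {"plan": [[[0.005,0,0.005,0,0,0,0.06],[0.002,0,0.001,0,0,0,0.06],[0,0,0,0,0,0,0.02],[0,0,0,0,0,0,0.02],[0,0,0,0,0,0,0.02],[0,0,0,0,0,0,0.02],[0,0,0,0,0,0,0.02],[0,0,0,0,0,0,0.02],[0,0,0,0,0,0,0.02]]], "squeeze": 60}}

```text
t: 19.58
tool_pos: [0.4516, 0.0927, 0.0364]
tool_rot: [-2.228, -0.002, 2.213]
contact_force: [1.0, 0.5, -3.4]
opening: 0.024
```

```bash
python3 -c "
from h import *
go([.5295,.0927,.033],0)"
```

```text
t 19.5833 pos [0.4516 0.0927 0.0364] jaw -90.02 down [ 0.0069  0.0018 -1.    ] q6 1.61 F [ 0.97  0.55 -3.38] open 0.024
turn about tool x -0.02 then shift mm [  3.9   0.  -77.9] tool y,z in world [ 0.    -1.    -0.002] [-1.     0.    -0.007]
full turn deg [-0.02 -0.4   0.1 ]
```

{"api": "arm_command", "payload": {"plan": [[[0,0,-0.004,0,-0.4,0,0.02],[0,0,-0.006,0,0,0,0.02],[0,0,-0.006,0,0,0,0.02],[0,0,-0.006,0,0,0,0.02],[0,0,-0.006,0,0,0,0.02],[0,0,-0.006,0,0,0,0.02],[0,0,-0.006,0,0,0,0.02],[0,0,-0.006,0,0,0,0.02],[0,0,-0.004,0,0,0,0.02],[0,0,-0.003,0,0,0,0.02],[0,0,0,0,0,0,0.02]]]}}

```text
t: 20.5
tool_pos: [0.5068, 0.093, 0.0364]
tool_rot: [-2.206, -0.002, 2.235]
contact_force: [-2.6, 0.2, 1.1]
opening: 0.0238
```

```bash
python3 -c "
from h import *
go([.5295,.0927,.036],0)
for c in ('side','top'):
  im=get_image(c)
  for t in ('housing','knob','fixture'):
   for d in mark_of(c,t)[:]:
    p=w(c,d['at'])
    if p[1]>0: print(c,t,round(d['conf'],2),p.round(4))"
```

```text
t 20.5 pos [0.5068 0.093  0.0364] jaw -90.0 down [-0.0131  0.0019 -0.9999] q6 1.61 F [-2.59  0.22  1.1 ] open 0.0238
turn about tool x -0.0 then shift mm [  0.1   0.3 -22.7] tool y,z in world [-0.    -1.    -0.002] [-1.    -0.     0.013]
full turn deg [-0.    0.75  0.11]
side housing 0.77 [0.5914 0.0942 0.0223]
side knob 0.47 [0.5077 0.0967 0.0235]
side fixture 0.68 [0.6226 0.0941 0.0008]
top fixture 0.68 [ 0.6179  0.0927 -0.0058]
```

{"api": "arm_command", "payload": {"plan": [[[0,0,-0.002,0,0.4,0,0.02],[0,0,-0.003,0,0.3,0,0.02],[0,0,-0.003,0,0,0,0.02],[0,0,-0.003,0,0,0,0.02],[0,0,-0.002,0,0,0,0.02],[0,0,-0.001,0,0,0,0.02]]]}}

```text
t: 21.4
tool_pos: [0.5181, 0.093, 0.0364]
tool_rot: [-2.213, -0.002, 2.229]
contact_force: [-3.5, 1.5, 1.0]
opening: 0.0243
```

```bash
python3 -c "
from h import *
go([.5295,.0927,.036],0)"
```

```text
t 21.4 pos [0.5181 0.093  0.0364] jaw -89.98 down [-0.0075  0.0015 -1.    ] q6 1.6 F [-3.46  1.52  1.04] open 0.0243
turn about tool x 0.02 then shift mm [  0.3   0.3 -11.4] tool y,z in world [ 0.    -1.    -0.001] [-1.    -0.     0.008]
full turn deg [0.02 0.43 0.08]
```

{"api": "arm_command", "payload": {"plan": [[[0,0,-0.002,0,0.2,0,0.02],[0,0,-0.002,0,0.2,0,0.02],[0,0,-0.002,0,0,0,0.02],[0,0,-0.002,0,0,0,0.02]]]}}

```text
t: 21.73
tool_pos: [0.5244, 0.0931, 0.0363]
tool_rot: [-2.213, -0.002, 2.229]
contact_force: [-7.8, 1.2, 5.3]
opening: 0.0236
```

```bash
python3 -c "
from h import *
go([.5295,.0927,.036],0)
for i in range(3): get_image('top'); print(ctrl.get_obs()['contact_force'].round(2))"
```

```text
t 21.7333 pos [0.5244 0.0931 0.0363] jaw -89.97 down [-0.0076  0.0012 -1.    ] q6 1.6 F [-7.8   1.21  5.28] open 0.0236
turn about tool x 0.03 then shift mm [ 0.3  0.4 -5.1] tool y,z in world [-0.    -1.    -0.001] [-1.    -0.     0.008]
full turn deg [0.03 0.43 0.07]
[-6.15  0.9   2.97]
[-5.39 -0.49  4.48]
[-5.75  0.58  4.38]
```

{"api": "arm_command", "payload": {"plan": [[[0,0,-0.002,0,0.2,0,0.02],[0,0,-0.002,0,0,0,0.02],[0,0,-0.001,0,0,0,0.02]]]}}

```text
t: 22.13
tool_pos: [0.5266, 0.0931, 0.0363]
tool_rot: [2.207, 0.002, -2.235]
contact_force: [-7.8, 0.4, 5.4]
opening: 0.024
```

```bash
python3 -c "
from h import *
for i in range(4): get_image('top'); print(ctrl.get_obs()['contact_force'].round(2))
go([.531,.0927,.036],0)"
```

```text
[-7.59  0.06  6.12]
[-7.17 -0.3   5.86]
[-6.5   0.02  4.82]
[-7.6   0.12  4.84]
t 22.3333 pos [0.5266 0.0931 0.0363] jaw -89.96 down [-1.250e-02  7.000e-04 -9.999e-01] q6 1.6 F [-7.6   0.12  4.84] open 0.0241
turn about tool x 0.04 then shift mm [ 0.2  0.4 -4.4] tool y,z in world [ 0.    -1.    -0.001] [-1.    -0.     0.012]
full turn deg [0.04 0.72 0.04]
```

{"api": "arm_command", "payload": {"plan": [[[0,0,-0.003,0,0.5,0,0.02],[0,0,-0.002,0,0,0,0.02],[0,0,-0.002,0,0,0,0.02]]]}}

```text
t: 22.58
tool_pos: [0.5292, 0.0931, 0.0363]
tool_rot: [2.203, 0.001, -2.239]
contact_force: [-9.7, 0.1, 8.0]
opening: 0.0239
```

```bash
python3 -c "
from h import *
for i in range(4): get_image('top'); print(ctrl.get_obs()['contact_force'].round(2))
go([.531,.0927,.036],0)"
```

```text
[-8.69 -0.95  7.95]
[-9.32  0.22  7.32]
[-8.88 -0.4   7.57]
[-9.88  0.09  7.61]
t 22.7833 pos [0.5293 0.0931 0.0363] jaw -89.94 down [-1.600e-02  1.000e-04 -9.999e-01] q6 1.6 F [-9.88  0.09  7.61] open 0.024
turn about tool x 0.06 then shift mm [ 0.3  0.4 -1.7] tool y,z in world [ 0. -1. -0.] [-1.    -0.     0.016]
full turn deg [0.06 0.92 0.01]
```

The push reads about 9.2 N. Less about 2 N of friction, that leaves about 7 N on the plate, roughly 9 mm in. Now a check by eye.

```bash
python3 -c "
from h import *
for c in ('side','top'):
  im=get_image(c)
  if c=='side': s=im
  for t in ('housing','knob','nest','stop_plate','fixture','bridge','cover','jar','screwdriver'):
   for d in mark_of(c,t)[:3]:
    p=w(c,d['at'])
    if p[1]>0 or t in('cover','jar'): print(c,t,round(d['conf'],2),p.round(4))
u,v=pix('side',[.58,.093,.05]).astype(int)
save(cv2.convertScaleAbs(cv2.resize(s[v-50:v+40,u-60:u+60],None,fx=6,fy=6,interpolation=cv2.INTER_CUBIC),alpha=1.5),'crop7')
print(ctrl.get_obs()['contact_force'].round(2), ctrl.get_obs()['tool_pos'])
"
```

```text
side housing 0.49 [0.6099 0.0942 0.0256]
side knob 0.6 [0.5299 0.0929 0.025 ]
side nest 0.52 [0.6098 0.0888 0.0223]
side stop_plate 0.53 [0.6084 0.0944 0.0195]
side fixture 0.7 [0.6234 0.0929 0.001 ]
side bridge 0.7 [0.6088 0.0941 0.0826]
side cover 0.66 [ 0.4927 -0.1602  0.0021]
side jar 0.22 [0.6113 0.0949 0.0836]
side screwdriver 0.87 [0.4538 0.3848 0.003 ]
top knob 0.6 [0.5292 0.0937 0.0254]
top stop_plate 0.57 [0.6345 0.0995 0.0457]
top fixture 0.89 [ 0.6182  0.094  -0.0054]
top bridge 0.66 [0.6083 0.0951 0.0867]
top cover 0.64 [ 0.4913 -0.1617  0.0028]
top jar 0.72 [ 0.6871 -0.16   -0.0017]
top screwdriver 0.67 [ 0.4496  0.383  -0.004 ]
top screwdriver 0.36 [0.6081 0.0946 0.0851]
[-9.34 -0.04  7.04] [0.52935199 0.09308084 0.03630166]
```

View pics/crop7.png

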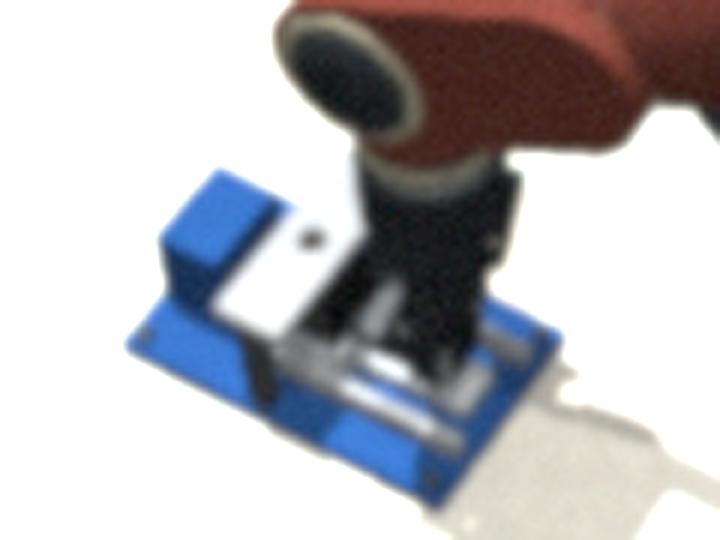

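The housing (crop about (340,300)) sits under the bridge, with the gripper on the knob (about (440,365)). Marks and force agree, so I'm handing in.

```bash
python3 -c "
from h import *
print(finish_job()); o=ctrl.get_obs(); print(o['t'],o['contact_force'].round(2),o['opening'])"
```

```text
the job is handed in; nothing more can be done
None
the job is handed in; nothing more can be done
```

I pulled the shuttle out to its end stop and stood the black housing in the nest, boss up. I let go of it, took the knob again and pushed the shuttle home. The job was handed in at about 23 s with the knob still held; `finish_job()` gave no verdict.

**Last checks:**
- **Push:** a steady 9.3 N at the wrist. Less about 2 N of slide friction, that leaves about 7 N on the stop plate.
- **Position:** the knob mark puts the shuttle at about -10.5 mm, and the top camera shows the plate about 10 mm in. The force alone gives 8–9 mm, so they agree to within about 2 mm.
- **Housing:** the side camera puts it within 1 mm of the nest in x, about 5 mm off in y and about 3 mm in height. The y and height gaps come from the nest mark, which had low confidence and was largely hidden. The housing was well centred when I set it down.
- **Bystanders:** the cover, jar and screwdriver were found within about 4 mm of where they started.

**What went wrong on the way:**
- My first move call gave millimetres instead of metres; the row limit capped it, so it did no harm.
- My first grip on the knob sat too high, so I redid it lower before pulling.
- The gripper hid the nest and plate in the last picture, so the final seating rests on the marks and the force rather than a clear view.

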